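# Load a roller hanger on the gravity-feed rail

## Robot

A 7-joint arm with a two-finger parallel gripper is mounted at the origin on the work surface. World frame = base frame: x ahead of the robot, y to its left, z up, the work surface at z = 0. Lengths are in m, angles in degrees, forces in N, time in s.
With the tool pointing down it reaches from about 0.425 to 0.875 m from the base axis. Payload 4.7 kg.
Tool frame: the origin (TCP) lies midway between the tips of the shut fingers; the grasp point (between the pads) lies env.grip_point_offset behind it (env.grip_point_offset is the distance from the TCP to the grasp point, in m); x points along the fingers, y is the direction in which the jaws open and shut, and the axes are right-handed (so a half turn about x gives the same grasp; the last joint's range is limited). The gripper opens to 87 mm and grips with 3 to 60 N. Pads are 19 mm wide; open, the fingers measure 117 mm over their backs; the gripper's body (75 mm by 190 mm) begins 51 mm behind the grasp point.
Start: joints at [-64.968, 18.392, -4.016, 83.108, 1.295, 78.541, -3.26], TCP at [0.267, 0.593, 0.223] pointing down, gripper open.
Joint ranges: [-163.93, 163.93], [-17.29, 119.83], [-79.2, 71.16], [3.27, 140.29], [-89.18, 269.18], [5.43, 117.66], [-154.24, 154.24]. Speed limits (degrees/s): [147.25, 147.25, 180, 180, 180, 180, 180].

## Interface

Orientations are given as [roll, pitch, yaw] about the fixed x, y, z axes, in that order (R = Rz(yaw) Ry(pitch) Rx(roll)).
In Python, from cell import readout, read_camera, camera_params, sign_off, spot_in, pinpoint, env gives the robot as it stands.
- The arm moves only by the shell command python3 -m pendant 'ROWS' [OPENING] [FORCE]. ROWS is a JSON object of lists of equal length, an entry for each row: "xyz": the shift along the world's x, y, z in m, a list of three; "turn": the turn about the world's z in rad. A call has 1 to 10 rows; each row shifts and turns the pose as measured when the row begins; what a row does not reach is not made up. A row lasts 1/8 s, in which the tool goes at most 62.5 mm and 10.7 degrees, less where a joint would pass 70% of its speed; a pose out of reach is approached as far as the arm can. A call is refused whole if a number of a shift passes 0.0625 or a number of a turn 0.188, either way. A call with a gripper value outside its range is refused whole. OPENING is the opening, from 0 (shut) to 1 (fully open), set as the call begins (- or left out, the last holds). The fingers move at their own pace and stop on an object; FORCE is the grip in N (left out, the last holds). Time passes only in rows, so rows that do not move let the fingers close. It gives the time, the measured TCP pose, the force and the opening at its end, in the units of the state.
- readout.get_obs(): the state, without advancing time (a new reading comes with each control period).
- read_camera(name): name is "scene" or "top" or "wrist"; returns the picture (480x640x3 uint8, red, green, blue); there is no depth.
- camera_params(name): a dict with "fx", "fy", "cx", "cy" (pixels), "rvec" (rotation vector, rad) and "tvec" (3), from world to camera coordinates, as OpenCV has them; the wrist camera has in their place "hand_eye" (4x4, takes a point from camera to tool coordinates, whose origin is the TCP and whose axes are the tool frame's). Camera axes: x right, y down, z forward; pixel columns grow to the right and rows downward; lengths in m; the calibration is good to about 2 mm. A picture is of the moment at which its call begins: read the wrist's pose just before it. camera_params takes no time and is no camera call.
- sign_off(): hands the job in, once; it reports no verdict.
Trained networks look in the newest picture that a camera, given by its name, has taken for a name from the list of things; names that differ only in an ending like _2 or _b are one class to them, and where a whole thing is asked for, a point or a joint stands for the part that bears it (a point fixed in the world has none). Each returns a list of dicts, best first, with "score" (0 to 1); they miss things now and then, are a little off and sometimes report something else, mostly with a low value. They report only what shows in the picture. A call takes as long as a camera call.
- spot_in(camera, name): "at" ([x, y, z] in m, in the coordinates of the camera as it stood for that picture, good to about 4 mm: the middle of the surface that is visible of it).
- pinpoint(camera, name): "at" ([x, y, z] in m, in the coordinates of the camera as it stood for that picture, good to about 4 mm: a listed point, or the origin of a listed thing).
The state is a dict: "time_s": time; "qpos": joint angles; "joint_velocities": joint speeds; "effort": joint torques, N m; "tool_pos": TCP position; "tool_rot": TCP orientation; "force": force on the tool from outside, world axes, zero at the start; "wrist_torque": the same for the moment, N m; "grip_width": finger opening in m.
Only numpy, scipy, OpenCV 4.12 (cv2) and the standard library are available. Lean on these libraries where they do the work, as an engineer would, in place of code of your own. Each camera call takes 0.05 s, during which the arm holds its last target.

## Task

Restock the gravity-feed rail on the shop counter: pick up the blue roller hanger with its drinks carton by the yellow tab, hook it over the rail at the high end (green mark, uphill of the orange gate) and lower it gently, without pressing hard, until you feel the rail take its weight while you still hold it. Still holding it, slide it downhill through the sprung gate, let go once it is past, and let it roll by itself to the red stop with the gate closed behind it; never touch it on the lower part of the rail, and leave the cartons and the loaf where they are.

Things in the scene. Friction and masses are not known exactly. Their poses are not given: they have to be found in the camera images.
- stand: Fixed gravity-feed stand. Origin on the counter below the rail's middle; x = downhill along the rail, level; y across; z up. Rail: aluminium bar 12 mm wide, 24 mm deep, in the plane y = 0, falling 6 deg (0.105 rad) to +x, x -0.21 to 0.25. Twin uprights at x -0.205 (275 mm tall) and 0.240 (235 mm); feet 50 x 80 mm, base bar 30 wide, 12 high at most.
- stand_load (a point): Point on the counter below the middle of the rail's green loading mark (60 mm long, clear of the gate): set the hanger's seat point down above it. The rail is clamped at an unmeasured height, to be found by feel: its top here is at z 0.252 +/- 0.018 m (nominally 0.238 - 0.105 x at any stand x, all of it shifted alike). Once clamped it is rigid. Lies at stand x -0.130.
- stand_gate (a point): Point on the counter below the orange sprung gate (stand x -0.060). The gate finger lies across the rail 6 to 17 mm over its top, 38 mm long, pivot at stand y -0.032 (far side from the robot). The hanger's head meets it when its seat point is at about stand x -0.106.
- stand_stop (a point): Point on the counter below where the hanger's seat point ends when the hanger rests on the red stop's rubber face (stand x 0.169).
- gate (a joint): Orange gate finger. 0 = closed, across the rail; grows to 1.45 rad as its tip swings downhill; a light spring (0.04 N m closed, about 0.09 open) shuts it. Never opens uphill. Pushing the hanger through takes about 1.5 to 5 N along the rail; gravity alone will not. It rubs on the hanger's open side and is shut again behind it once the seat point is past stand x 0.02.
- hanger: Loose blue roller hanger with a small green drinks carton, 0.3 to 0.5 kg, standing on the counter. Origin: centre of underside; x = its length, z up. When hung its x points down the rail, its y along the stand's y. Foot plate 74 x 60 mm; load part up to z 0.092; one back plate (44 x 5 mm, y +0.0115) joins it to the head (84 long, 28 wide, z 0.172 to 0.211). Side -y is open.
- hanger_throat (a point): Middle of the opening on the hanger's open side (-y), at (0, -0.0115, 0.132) in the hanger: the rail enters here from -y, between the load part (top z 0.092) and the head's cheek (lower edge z 0.172). The cheeks are 18 mm apart inside and straddle the rail when lowered 8 mm past its top.
- hanger_seat (a point): Point midway between the undersides of the two white rollers (22 mm diameter, 56 mm apart, between the cheeks), at (0, 0, 0.180) in the hanger; it lies on the middle of the rail's top when seated. The rollers are damped: let go on the slope it rolls at about 0.1 m/s.
- hanger_grip (a point): Middle of the grip zone of the yellow tab on the head, at (0, 0, 0.242) in the hanger. Tab: 44 mm long (hanger x), 10 mm thick (hanger y), z 0.211 to 0.260; grip across the thickness.
- carton_green: Bystander: drinks carton 60 x 50 x 130 mm high, standing. Origin: centre of its underside.
- carton_white: Bystander: drinks carton 55 x 55 x 120 mm high, standing. Origin: centre of its underside.
- loaf: Bystander: bread loaf 76 x 170 x 81 mm high, lying with its length along its y. Origin: centre of its underside.

How it is judged (in metres and radians):
On the way, in this order (a step that is already met when the one before it is completed fails the run):
1. the hanger, still held, rests on the rail at the high end, not yet touching the gate, the rail taking weight (over 1.5 N) (contact force between the fingers and hanger above 1 N and contact force between hanger and stand above 1.5 N and value of joint gate below 0.05 rad and x of hanger_seat in the frame of stand between -0.165 and -0.107 m and y of hanger_seat in the frame of stand between -0.012 and 0.012 m and z of hanger_seat in the frame of stand between 0.226 and 0.28 m), for 0.25 s.
2. the held hanger pushes the gate open (contact force between the fingers and hanger above 1 N and value of joint gate above 0.6 rad and y of hanger_seat in the frame of stand between -0.015 and 0.015 m), for 0.05 s.
3. the hanger is let go on the rail past the gate (contact force between the fingers and hanger below 0.05 N and contact force between hanger and stand above 0.5 N and value of joint gate below 0.5 rad and x of hanger_seat in the frame of stand between -0.02 and 0.155 m and y of hanger_seat in the frame of stand between -0.015 and 0.015 m), for 0.02 s.
At the end, for the whole second after the job is handed in: The hanger hangs from the rail, against the stop (seat point 0.160 to 0.180 m along the stand's x, within 12 mm of the rail's centre line), upright within 0.25 rad, at rest (under 0.02 m/s), released, with the gate closed (under 0.12 rad) behind it (x of hanger_seat in the frame of stand between 0.16 and 0.18 m and y of hanger_seat in the frame of stand between -0.012 and 0.012 m and z of hanger_seat in the frame of stand between 0.195 and 0.246 m and angle between the y axis of hanger and the y axis of stand, either way round below 0.2 rad and angle between hanger's own z axis and vertical below 0.25 rad and linear speed of hanger below 0.02 m/s and contact force between hanger and stand above 1.5 N and value of joint gate below 0.12 rad and contact force between the fingers and hanger below 0.05 N); the robot touches nothing.
It fails at once if the hanger is pressed or knocked on the rail, gate or stop with more than 18 N (contact force between hanger and stand above 18 N).
It fails at once if the robot touches the hanger on the lower part of the rail (seat point beyond 0.10 m along the stand's x) (contact force between any of the arm, the fingers and hanger above 0.3 N and x of hanger_seat in the frame of stand above 0.1 m and y of hanger_seat in the frame of stand between -0.02 and 0.02 m).
It fails at once if the green carton is moved by more than 30 mm or tipped (distance of carton_green from where it was at the start of the episode above 0.03 m or angle between carton_green's own z axis and vertical above 0.3 rad).
It fails at once if the white carton is moved by more than 30 mm or tipped (distance of carton_white from where it was at the start of the episode above 0.03 m or angle between carton_white's own z axis and vertical above 0.3 rad).
It fails at once if the loaf is moved by more than 30 mm or tipped (distance of loaf from where it was at the start of the episode above 0.03 m or angle between loaf's own z axis and vertical above 0.3 rad).
It also fails if it takes over 72 s, if anything falls off the work surface, if the arm or the gripper's body presses on something with over 40 N, if the wrist force passes 120 N, or if a joint passes its speed limit or range.

## Working session

There is one attempt and no reset: what is moved stays moved. The work goes in short steps, Python scripts to look and compute and a shell command to move; the robot and the scene stay as the last step left them, time stands still between calls to the robot, and variables do not carry over. Pictures are saved under pics/ and viewed, and the job is handed in when it is done.

```bash
ls; mkdir -p pics; cat > h.py <<'E'
import numpy as np, cv2
from cell import readout, read_camera, camera_params, sign_off, spot_in, pinpoint, env
from scipy.spatial.transform import Rotation as R
def c2w(cam,p,obs=None):
    P=camera_params(cam)
    if 'hand_eye' in P:
        H=np.array(P['hand_eye']); t=H[:3,:3]@np.array(p)+H[:3,3]
        return Rt(obs)@t+np.array(obs['tool_pos'])
    M=cv2.Rodrigues(np.array(P['rvec'],float))[0]
    return M.T@(np.array(p)-np.array(P['tvec']).ravel())
def Rt(obs):
    return R.from_euler('xyz',obs['tool_rot'],degrees=True).as_matrix()
def snap(cam,name):
    im=read_camera(cam); cv2.imwrite('pics/'+name,im[:,:,::-1]); return im
E
python3 - <<'E'
from h import *
np.set_printoptions(precision=4,suppress=True)
o=readout.get_obs(); print(o, env.grip_point_offset)
for cam in ['scene','top']:
    snap(cam,cam+'0.png')
    for n in ['stand_load','stand_gate','stand_stop','stand','hanger','hanger_throat','hanger_seat','hanger_grip','carton_green','carton_white','loaf']:
        r=pinpoint(cam,n)
        print(cam,n,[(round(d['score'],2),c2w(cam,d['at'])) for d in r[:2]])
E
```

```text
pics
{'time_s': 0.0, 'qpos': array([-64.9661,  18.4381,  -4.0138,  83.1753,   1.2966,  78.5413,
        -3.26  ]), 'joint_velocities': array([-0.0686, -0.0721,  0.0476,  0.0041,  0.0014, -0.0135,  0.101 ]), 'effort': array([  0.0008, -49.1287,  -0.4038, -31.2523,  -0.0642,   0.0436,
         0.0002]), 'tool_pos': array([0.2666, 0.5922, 0.2215]), 'tool_rot': array([ -85.8673,   89.8903, -110.0927]), 'force': array([-0.264 ,  0.1132,  0.1068]), 'wrist_torque': array([ 0.0538, -0.0123, -0.0106]), 'grip_width': 0.0869780988322278} 0.0187
scene stand_load [(0.73, array([0.4456, 0.2982, 0.0013])), (0.62, array([ 0.627 , -0.1763, -0.001 ]))]
scene stand_gate [(0.67, array([ 0.634 , -0.1011, -0.001 ]))]
scene stand_stop [(0.64, array([ 0.644 ,  0.1239, -0.0032]))]
scene stand [(0.8, array([ 0.6303, -0.0403,  0.0053])), (0.24, array([ 0.6254, -0.1743, -0.0023]))]
scene hanger [(0.72, array([ 0.4557, -0.06  ,  0.0008]))]
scene hanger_throat [(0.73, array([ 0.468 , -0.0582,  0.1335]))]
scene hanger_seat [(0.84, array([ 0.4517, -0.0623,  0.1836])), (0.55, array([ 0.4672, -0.0606,  0.1321]))]
sce
[... 363 characters left out ...]
.88, array([ 0.6311, -0.1052, -0.0003]))]
top stand_stop [(0.73, array([ 0.639 ,  0.1257, -0.0014]))]
top stand [(0.62, array([ 0.638 , -0.046 , -0.0014]))]
top hanger [(0.83, array([ 0.4509, -0.0627, -0.0007])), (0.53, array([ 0.7756, -0.0328,  0.0008]))]
top hanger_throat [(0.94, array([ 0.4644, -0.0636,  0.1333]))]
top hanger_seat [(0.72, array([ 0.4519, -0.0639,  0.1838])), (0.2, array([ 0.6365, -0.0448,  0.0021]))]
top hanger_grip [(0.65, array([ 0.4571, -0.0625,  0.2415]))]
top carton_green [(0.29, array([ 0.4634, -0.0641,  0.1316]))]
top carton_white [(0.96, array([0.4262, 0.1895, 0.0008]))]
top loaf [(0.78, array([ 0.7752, -0.0341, -0.0022])), (0.54, array([0.443 , 0.2978, 0.0018]))]
```

View pics/scene0.png

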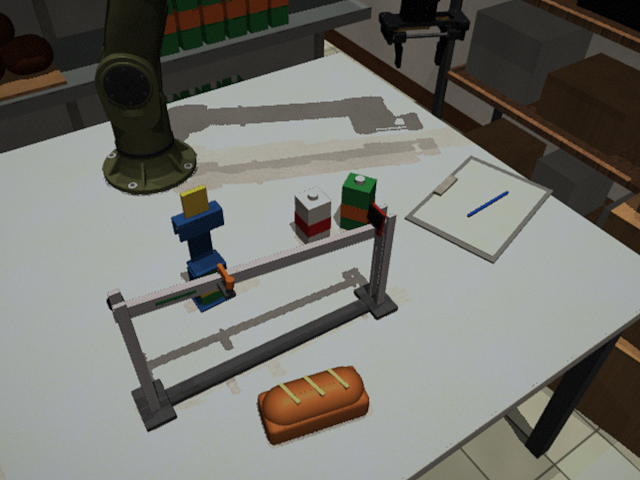

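View pics/top0.png

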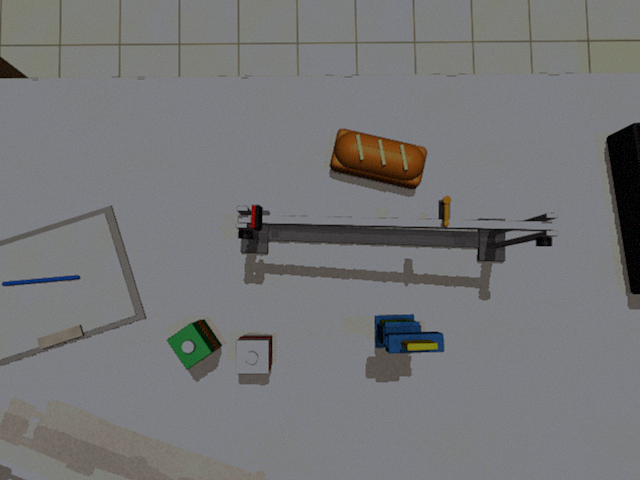

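Hanger stands near x 0.454, y -0.062 with its open side facing the rail. The stand's downhill axis runs roughly along world +y, and the cartons are clear of the direct path. Next I work out the yaw.

```bash
python3 - <<'E'
from h import *
np.set_printoptions(precision=4,suppress=True)
o=readout.get_obs(); print(Rt(o))
print(camera_params('wrist'))
P=camera_params('top');print(P)
# stand fit
pts=np.array([[0.627,-0.1763],[.634,-.1011],[.644,.1239],[.6303,-.0403],[.6307,-.1745],[.6311,-.1052],[.639,.1257],[.638,-.046]])
s=np.array([-.13,-.06,.169,0]*2)
A=np.c_[np.ones(8),s]; print(np.linalg.lstsq(A,pts,rcond=None)[0])
im=cv2.imread('pics/top0.png'); cv2.imwrite('pics/topcrop.png',cv2.resize(im[180:380,220:570],None,fx=2.2,fy=2.2,interpolation=cv2.INTER_CUBIC))
E
python3 -m pendant '{"xyz":[[0.019,-0.035,0.02],[0.019,-0.047,0.02],[0.019,-0.047,0.02],[0.019,-0.047,0.02],[0.019,-0.047,0.02],[0.019,-0.047,0.02],[0.019,-0.047,0.01],[0.019,-0.047,0],[0.019,-0.047,0],[0.015,-0.047,0]],"turn":[0,0,0,0,0,0,0,0,0,0]}' 1
```

```text
[[ 0.      0.4103  0.9119]
 [ 0.0001  0.9119 -0.4103]
 [-1.      0.0001  0.    ]]
{'fx': 381.68323816815666, 'fy': 381.68323816815666, 'cx': 317.68259388596056, 'cy': 236.39042785165805, 'hand_eye': array([[-0.0007, -0.2506,  0.9681, -0.163 ],
       [ 1.    , -0.0002,  0.0006, -0.0001],
       [-0.    ,  0.9681,  0.2506, -0.0698],
       [ 0.    ,  0.    ,  0.    ,  1.    ]])}
{'fx': 576.2319086827706, 'fy': 576.2319086827706, 'cx': 317.9997627846358, 'cy': 242.98388914966833, 'rvec': array([ 2.1749, -2.2125,  0.1093]), 'tvec': array([0.0882, 0.6201, 1.0409])}
[[ 0.6345 -0.044 ]
 [ 0.0415  1.002 ]]
time_s: 2.45
tool_pos: [0.4538, 0.1226, 0.357]
tool_rot: [65.6, 89.7, 41.9]
force: [0.5, -0.1, -0.0]
grip_width: 0.0868
```

View pics/topcrop.png

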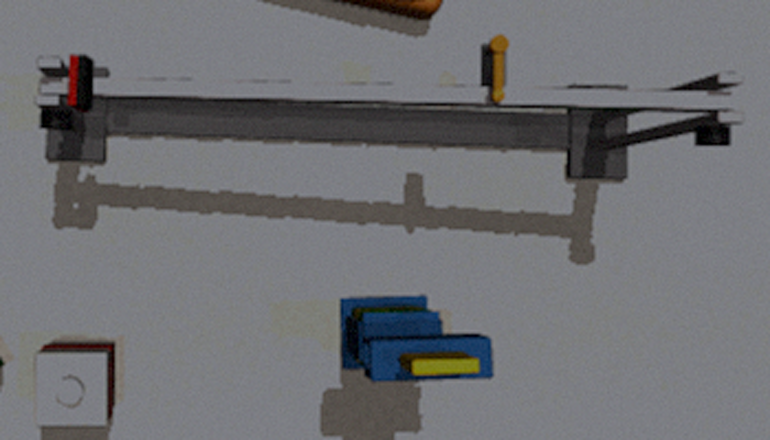

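```bash

python3 -m pendant '{"xyz":[[0,-0.02,0.005],[0,-0.02,0.005],[0,-0.02,0.005],[0,-0.02,0.005],[0,-0.02,0],[0,-0.02,0],[0,-0.02,0],[0,-0.01,0]],"turn":[-0.165,-0.165,-0.165,-0.165,-0.165,-0.165,-0.15,0]}' 1
python3 - <<'E'
from h import *
np.set_printoptions(precision=4,suppress=True)
o=readout.get_obs(); print(Rt(o),o['tool_pos'],o['qpos'],o['time_s'])
snap('wrist','w1.png')
for n in ['hanger_grip','hanger_seat','hanger_throat','hanger','stand_load','stand_gate']:
    r=pinpoint('wrist',n); print(n,[(round(d['score'],2),c2w('wrist',d['at'],o)) for d in r[:2]])
# yaw from top image: yellow tab at z .26, back-project corners
im=cv2.imread('pics/top0.png'); hsv=cv2.cvtColor(im,cv2.COLOR_BGR2HSV)
P=camera_params('top');M=cv2.Rodrigues(P['rvec'])[0];C=-M.T@np.ravel(P['tvec'])
def bp(u,v,z):
    d=M.T@np.array([(u-P['cx'])/P['fx'],(v-P['cy'])/P['fy'],1]); return C+d*(z-C[2])/d[2]
m=cv2.inRange(hsv,(22,100,150),(35,255,255)); m[:330]=0
c=max(cv2.findContours(m,0,2)[0],key=cv2.contourArea); b=cv2.boxPoints(cv2.minAreaRect(c)); print(b,[bp(*p,.26) for p in b])
g=np.array([bp(*p,.26) for p in b]);print('tab top centre',g.mean(0))
E
```

```text
time_s: 3.45
tool_pos: [0.4542, -0.0375, 0.3796]
tool_rot: [82.3, 89.5, -9.4]
force: [0.3, 0.7, 1.0]
grip_width: 0.0872
[[ 0.0093  0.9995 -0.0286]
 [-0.0015 -0.0286 -0.9996]
 [-1.      0.0093  0.0013]] [ 0.4542 -0.0375  0.3796] [-26.544   -9.3447  24.0991  94.3029   3.9224  93.7036  -4.077 ] 3.45
hanger_grip [(0.85, array([ 0.4527, -0.0625,  0.2448]))]
hanger_seat [(0.81, array([ 0.4515, -0.0628,  0.1796]))]
hanger_throat [(0.72, array([ 0.4638, -0.0547,  0.136 ]))]
hanger [(0.61, array([ 0.455 , -0.0609,  0.0015]))]
stand_load [(0.78, array([ 0.6235, -0.1729, -0.0019])), (0.42, array([ 0.6336, -0.1001,  0.0014]))]
stand_gate [(0.56, array([ 0.6328, -0.1014,  0.0033]))]Traceback (most recent call last):
  File "<stdin>", line 13, in <module>
ValueError: max() iterable argument is empty
```

View pics/w1.png

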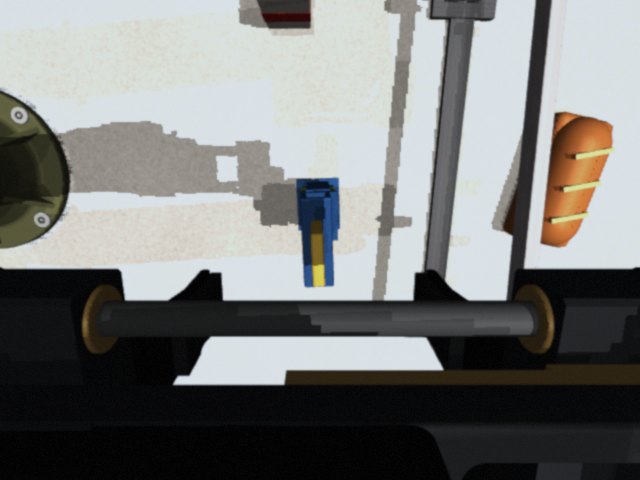

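```bash
python3 - <<'E'
from h import *
im=cv2.imread('pics/w1.png'); cv2.imwrite('pics/w1c.png',cv2.resize(im[165:295,280:360],None,fx=4.5,fy=4.5,interpolation=cv2.INTER_NEAREST))
im=cv2.imread('pics/top0.png'); cv2.imwrite('pics/t1c.png',cv2.resize(im[305:360,365:455],None,fx=8,fy=8,interpolation=cv2.INTER_NEAREST))
E
```

```text
(no output)
```

View pics/w1c.png

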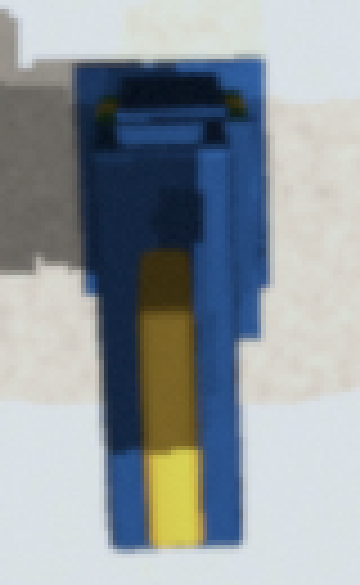

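View pics/t1c.png

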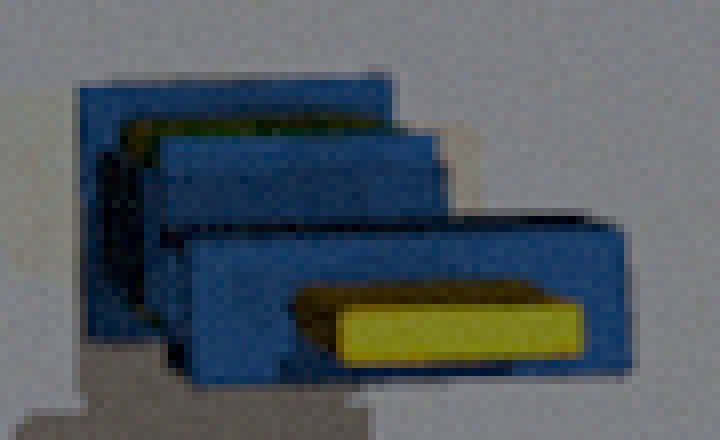

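```bash
cat >> h.py <<'E'
def ray(cam,u,v,z,obs=None):
    P=camera_params(cam); d=np.array([(u-P['cx'])/P['fx'],(v-P['cy'])/P['fy'],1.])
    C=c2w(cam,[0,0,0],obs); d=c2w(cam,d,obs)-C
    return C+d*(z-C[2])/d[2]
E
python3 - <<'E'
from h import *
np.set_printoptions(precision=4,suppress=True)
o=readout.get_obs()
a=np.array([ray('wrist',280+x/4.5,165+y/4.5,.26,o) for x,y in [(138,310),(193,310),(148,545),(204,545)]])
print(a, a.mean(0)); d=(a[0]+a[1]-a[2]-a[3]);print('yaw wrist tab',np.degrees(np.arctan2(d[1],d[0])))
a=np.array([ray('top',365+x/8,305+y/8,.26) for x,y in [(337,304),(582,303),(337,366),(582,359)]])
print(a,a.mean(0)); d=a[0]+a[2]-a[1]-a[3];print('yaw top tab',np.degrees(np.arctan2(d[1],d[0])))
a=np.array([ray('top',365+x/8,305+y/8,.211) for x,y in [(190,232),(628,225),(190,388),(628,376)]])
print(a,a.mean(0)); d=a[0]+a[2]-a[1]-a[3];print('yaw top head',np.degrees(np.arctan2(d[1],d[0])))
a=np.array([ray('top',365+x/8,305+y/8,.0) for x,y in [(80,84),(388,72)]]);d=a[0]-a[1];print('foot yaw',np.degrees(np.arctan2(d[1],d[0])))
im=cv2.imread('pics/w1.png'); cv2.imwrite('pics/w1r.png',cv2.resize(im[0:275,400:580],None,fx=2.1,fy=2.1,interpolation=cv2.INTER_CUBIC))
im=cv2.imread('pics/top0.png'); cv2.imwrite('pics/t1r.png',cv2.resize(im[190:270,410:570],None,fx=5,fy=5,interpolation=cv2.INTER_NEAREST))
im=cv2.imread('pics/top0.png'); cv2.imwrite('pics/t1l.png',cv2.resize(im[190:270,230:390],None,fx=5,fy=5,interpolation=cv2.INTER_NEAREST))
E
```

```text
[[ 0.4485 -0.0375  0.26  ]
 [ 0.4578 -0.0377  0.26  ]
 [ 0.449  -0.0801  0.26  ]
 [ 0.4588 -0.0804  0.26  ]] [ 0.4535 -0.0589  0.26  ]
yaw wrist tab 90.97174106409527
[[ 0.4591 -0.0406  0.26  ]
 [ 0.4584 -0.0842  0.26  ]
 [ 0.4482 -0.0402  0.26  ]
 [ 0.4486 -0.0839  0.26  ]] [ 0.4536 -0.0622  0.26  ]
yaw top tab 89.75468754535821
[[ 0.4682 -0.0218  0.211 ]
 [ 0.4678 -0.1046  0.211 ]
 [ 0.4392 -0.021   0.211 ]
 [ 0.4397 -0.1036  0.211 ]] [ 0.4537 -0.0628  0.211 ]
yaw top head 90.06562276603518
foot yaw 91.11402708687024
```

View pics/w1r.png

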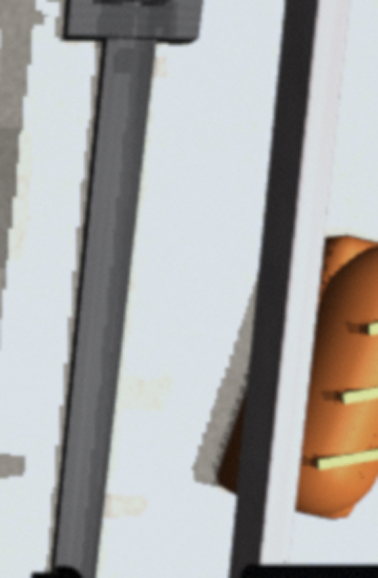

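View pics/t1r.png

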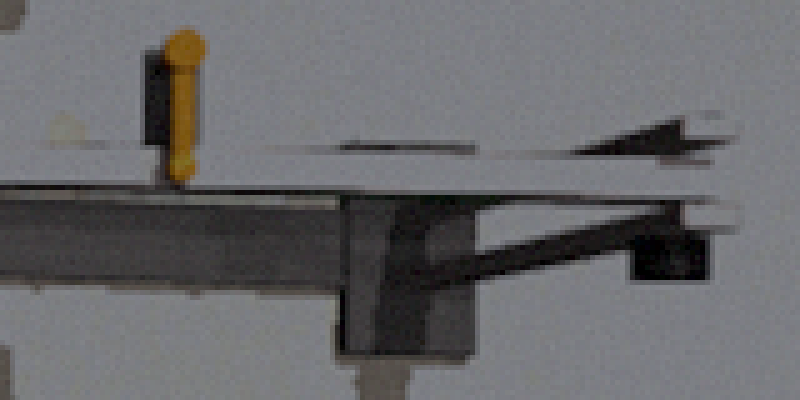

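View pics/t1l.png

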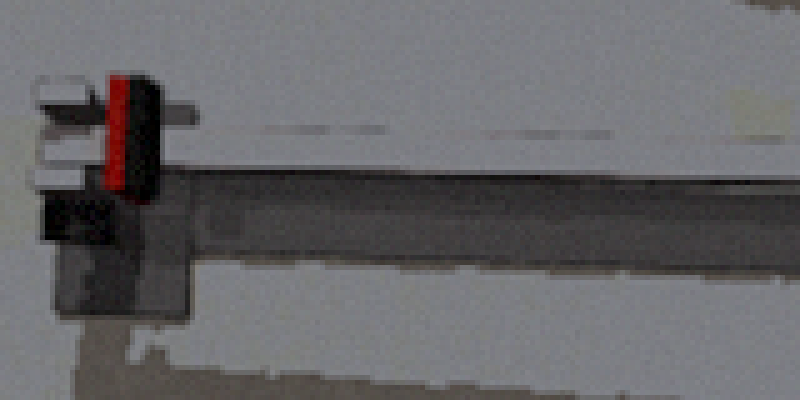

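```bash
python3 - <<'E'
from h import *
np.set_printoptions(precision=4,suppress=True)
o=readout.get_obs()
def yaw(a,b): d=a-b; return np.degrees(np.arctan2(d[1],d[0]))
L=ray('top',268,190+258/5,0);Rr=ray('top',478,190+291/5,0);print('bar',L,Rr,yaw(L,Rr))
L=ray('top',254,190+319/5,0);Rr=ray('top',490,190+356/5,0);print('feet edge',L,Rr,yaw(L,Rr))
L=ray('top',242,190+137/5,.235);Rr=ray('top',551.5,190+168/5,.275);print('uprights',L,Rr,yaw(L,Rr))
# rail in top picture: mid v at u
for dz in(-.018,0,.018):
  L=ray('top',280,190+150/5,.238-.105*.14+dz);Rr=ray('top',490,190+172/5,.238+.105*.13+dz);print('rail',dz,L,Rr,yaw(L,Rr))
# wrist rail: light top strip in crop
for dz in(-.018,0,.018):
  a=ray('wrist',400+(320+348)/2/2.1,0,.238-.1*.105+dz,o); b=ray('wrist',400+(262+297)/2/2.1,555/2.1,.238+.105*.02+dz,o);print('wr',a,b,yaw(a,b))
a=ray('wrist',400+104/2.1,45/2.1,0.012,o);b=ray('wrist',400+56/2.1,560/2.1,0.012,o);print('wbarL',a,b,yaw(a,b))
a=ray('wrist',400+156/2.1,45/2.1,0.012,o);b=ray('wrist',400+100/2.1,560/2.1,0.012,o);print('wbarR',a,b,yaw(a,b))
E
```

```text
bar [0.6274 0.1711 0.    ] [ 0.6084 -0.2262  0.    ] 87.26266648892124
feet edge [0.6048 0.1976 0.    ] [ 0.5833 -0.2481  0.    ] 87.24101959271384
uprights [0.645  0.1943 0.235 ] [ 0.6246 -0.2492  0.275 ] 87.35464975518151
rail -0.018 [0.6438 0.1395 0.2053] [ 0.6291 -0.1745  0.2337] 87.3140260523296
rail 0 [0.6417 0.1388 0.2233] [ 0.6272 -0.1686  0.2516] 87.30113500457546
rail 0.018 [0.6396 0.138  0.2413] [ 0.6253 -0.1627  0.2696] 87.28767578146497
wr [0.6469 0.1323 0.2095] [ 0.6444 -0.0804  0.2221] 89.33523296243759
wr [0.6364 0.127  0.2275] [ 0.6336 -0.074   0.2401] 89.21839886376739
wr [0.6259 0.1217 0.2455] [ 0.6229 -0.0675  0.2581] 89.08705889966558
wbarL [0.6269 0.17   0.012 ] [ 0.6131 -0.1546  0.012 ] 87.57855780038803
wbarR [0.658  0.1692 0.012 ] [ 0.644  -0.1554  0.012 ] 87.5258302244487
```

```bash

python3 -m pendant '{"xyz":[[0,-0.012,0],[0,-0.012,-0.01],[0,0,-0.025],[0,0,-0.025],[0,0,-0.02],[0,0,0]],"turn":[0.015,0.015,0,0,0,0]}' 1
python3 - <<'E'
from h import *
np.set_printoptions(precision=4,suppress=True)
o=readout.get_obs(); print(Rt(o)[:,1],o['tool_pos'],o['qpos'])
snap('wrist','w2.png');snap('scene','s2.png')
for n in ['hanger_grip']:
  for c in ['wrist','scene']:
    r=pinpoint(c,n); print(c,n,[(round(d['score'],2),c2w(c,d['at'],o)) for d in r[:2]])
E
```

```text
time_s: 4.55
tool_pos: [0.4548, -0.0556, 0.297]
tool_rot: [79.9, 89.5, -9.1]
force: [-0.3, -0.1, 0.9]
grip_width: 0.0871
[0.9998 0.0169 0.0088] [ 0.4548 -0.0556  0.297 ] [-25.6604  -9.043   26.1009 103.185    4.0637  84.4548   0.7659]
wrist hanger_grip [(0.61, array([ 0.4538, -0.0637,  0.2428]))]
scene hanger_grip [(0.61, array([ 0.4587, -0.0581,  0.243 ]))]
```

View pics/w2.png

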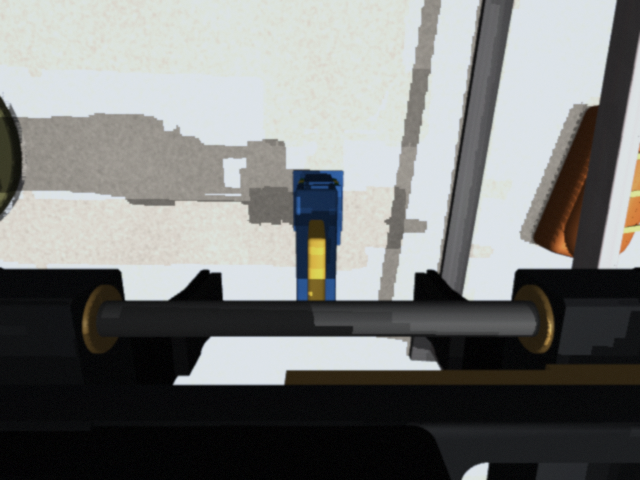

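The tab (318, 260) sits centred between the fingers in the view. Descending.

```bash

python3 -m pendant '{"xyz":[[-0.001,-0.004,-0.02],[0,-0.004,-0.02],[0,0,-0.02],[0,0,-0.012],[0,0,0],[0,0,0]],"turn":[-0.015,0,0,0,0,0]}' 1
```

```text
time_s: 5.5
tool_pos: [0.4591, -0.0642, 0.2316]
tool_rot: [88.5, 88.6, -1.4]
force: [-0.8, 0.2, 0.3]
grip_width: 0.0867
```

```bash

python3 -m pendant '{"xyz":[[-0.004,0.001,-0.005],[-0.002,0.001,-0.004],[0,0,0],[0,0,0]],"turn":[0,0,0,0]}' 1
python3 - <<'E'
from h import *
np.set_printoptions(precision=4,suppress=True)
o=readout.get_obs(); print(Rt(o),o['tool_pos'],o['qpos'],o['force'])
E
```

```text
time_s: 6.0
tool_pos: [0.4534, -0.0619, 0.2233]
tool_rot: [89.4, 88.5, -0.5]
force: [0.3, 0.2, -0.6]
grip_width: 0.0872
[[ 0.0263  0.9997  0.0018]
 [-0.0002  0.0018 -1.    ]
 [-0.9997  0.0263  0.0003]] [ 0.4534 -0.0619  0.2233] [-24.972   -8.3286  27.0582 110.9559   3.8725  74.9929   1.0401] [ 0.2964  0.1625 -0.5655]
```

```bash

python3 -m pendant '{"xyz":[[0,0,0],[0,0,0],[0,0,0],[0,0,0],[0,0,0],[0,0,0]],"turn":[0,0,0,0,0,0]}' 0 25
python3 -m pendant '{"xyz":[[0,0,0.01],[0,0,0.015],[0,0,0.01],[0,0,0]],"turn":[0,0,0,0]}' 0 25
python3 - <<'E'
from h import *
np.set_printoptions(precision=4,suppress=True)
o=readout.get_obs(); print(Rt(o)[:,0],o['tool_pos'],o['qpos'],o['force'])
snap('scene','s3.png')
E
```

```text
time_s: 6.75
tool_pos: [0.4536, -0.062, 0.2235]
tool_rot: [89.2, 88.5, -0.7]
force: [-0.6, 0.1, 0.4]
grip_width: 0.0353
time_s: 7.25
tool_pos: [0.4533, -0.062, 0.2608]
tool_rot: [89.2, 88.5, -0.7]
force: [0.8, 0.1, -4.5]
grip_width: 0.0091
[ 0.026  -0.0003 -0.9997] [ 0.4533 -0.062   0.2608] [-25.1163  -9.4293  26.5859 107.5332   4.2643  79.447    0.5737] [ 0.8048  0.0929 -4.5232]
```

View pics/s3.png

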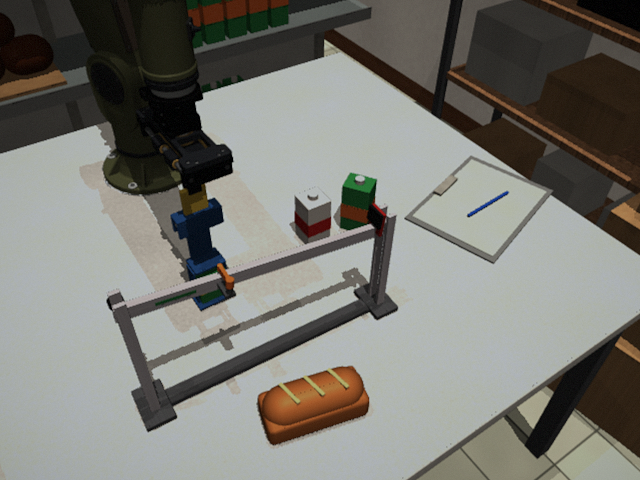

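The fingers were still closing when I started lifting, so the tab may be held lower than planned. Measuring where the hanger sits in the grip.

```bash
python3 - <<'E'
from h import *
np.set_printoptions(precision=4,suppress=True)
o=readout.get_obs(); 
snap('top','t3.png');snap('wrist','w3.png');snap('scene','s3b.png')
for c in ['top','scene','wrist']:
  for n in ['hanger_seat','hanger_throat','hanger','hanger_grip']:
    r=pinpoint(c,n); print(c,n,[(round(d['score'],2),c2w(c,d['at'],o)) for d in r[:2]])
print(o['tool_pos'],readout.get_obs()['force'])
im=cv2.imread('pics/s3b.png'); cv2.imwrite('pics/s3c.png',cv2.resize(im[110:320,100:300],None,fx=2.8,fy=2.8,interpolation=cv2.INTER_CUBIC))
im=cv2.imread('pics/scene0.png'); cv2.imwrite('pics/s0c.png',cv2.resize(im[110:320,100:300],None,fx=2.8,fy=2.8,interpolation=cv2.INTER_CUBIC))
E
```

```text
top hanger_seat []
top hanger_throat [(0.93, array([ 0.4626, -0.0655,  0.1377])), (0.36, array([0.4476, 0.2934, 0.0012]))]
top hanger [(0.97, array([ 0.4527, -0.0612,  0.0036])), (0.35, array([0.4226, 0.1939, 0.0014]))]
top hanger_grip []
scene hanger_seat [(0.59, array([ 0.4517, -0.0617,  0.1842])), (0.27, array([ 0.4558, -0.0574,  0.2461]))]
scene hanger_throat []
scene hanger [(0.58, array([ 0.4496, -0.0598,  0.0097])), (0.46, array([ 0.6247, -0.1754, -0.0024]))]
scene hanger_grip [(0.69, array([ 0.4586, -0.0606,  0.2456])), (0.52, array([ 0.6439,  0.1245, -0.0027]))]
wrist hanger_seat []
wrist hanger_throat [(0.78, array([ 0.4626, -0.0572,  0.1374]))]
wrist hanger []
wrist hanger_grip [(0.57, array([ 0.4528, -0.0653,  0.2504]))]
[ 0.453  -0.062   0.2603] [ 0.7245  0.1485 -4.9963]
```

View pics/s3c.png

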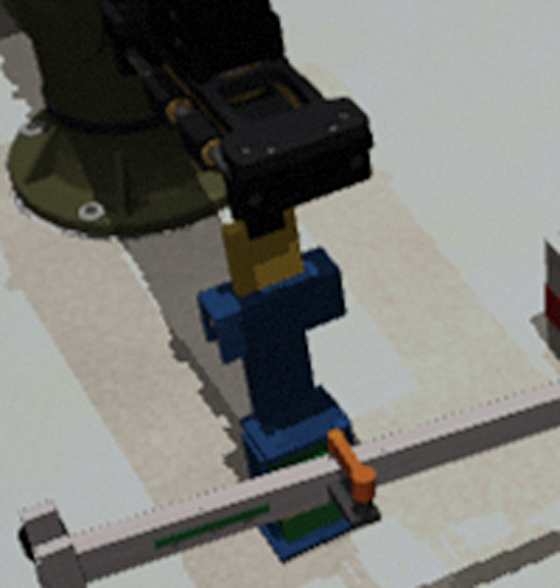

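View pics/s0c.png

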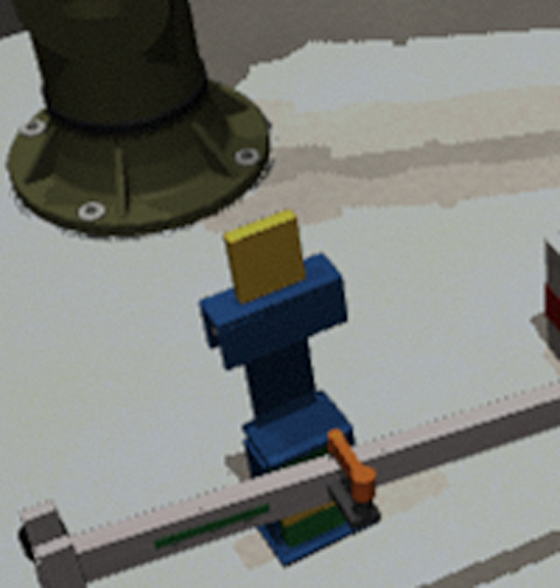

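The grip only holds the top ~4 mm of the tab, because the hanger rose just ~4 mm. I'll set it back down and regrasp properly.

```bash

python3 -m pendant '{"xyz":[[0,0,-0.003],[0,0,0],[0,0,0]],"turn":[0,0,0]}' 0 25
```

```text
time_s: 8.43
tool_pos: [0.4531, -0.062, 0.257]
tool_rot: [88.9, 88.5, -1.0]
force: [0.6, -0.1, -4.1]
grip_width: 0.0095
```

```bash

python3 -m pendant '{"xyz":[[0,0,-0.002],[0,0,0]],"turn":[0,0]}' 0 25
```

```text
time_s: 8.68
tool_pos: [0.4538, -0.062, 0.2556]
tool_rot: [89.3, 88.4, -0.6]
force: [-0.2, -0.3, -4.1]
grip_width: 0.0092
```

```bash

python3 -m pendant '{"xyz":[[0,0,-0.0015],[0,0,0]],"turn":[0,0]}' 0 25
python3 -m pendant '{"xyz":[[0,0,-0.001],[0,0,0]],"turn":[0,0]}' 0 25
```

```text
time_s: 8.93
tool_pos: [0.4546, -0.062, 0.2556]
tool_rot: [90.0, 88.3, 0.1]
force: [-0.2, 0.1, -5.1]
grip_width: 0.0096
time_s: 9.18
tool_pos: [0.455, -0.062, 0.2556]
tool_rot: [90.7, 88.2, 0.8]
force: [-0.3, 0.6, -1.0]
grip_width: 0.0092
```

```bash

python3 -m pendant '{"xyz":[[0,0,0],[0,0,0],[0,0,0],[0,0,0],[0,0,0],[0,0,0]],"turn":[0,0,0,0,0,0]}' 0.6 25
python3 - <<'E'
from h import *
np.set_printoptions(precision=4,suppress=True)
o=readout.get_obs(); print(Rt(o)[:,:2],o['tool_pos'],o['force'])
snap('top','t4.png');snap('wrist','w4.png');snap('scene','s4.png')
for c in ['top','scene','wrist']:
  for n in ['hanger_seat','hanger','hanger_grip']:
    r=pinpoint(c,n); print(c,n,[(round(d['score'],2),c2w(c,d['at'],o)) for d in r[:1]])
im=cv2.imread('pics/s4.png'); cv2.imwrite('pics/s4c.png',cv2.resize(im[110:320,100:300],None,fx=2.8,fy=2.8,interpolation=cv2.INTER_CUBIC))
E
```

```text
time_s: 9.93
tool_pos: [0.4552, -0.0621, 0.2553]
tool_rot: [90.0, 88.2, 0.1]
force: [0.4, -0.0, -0.6]
grip_width: 0.0515
[[ 0.0316  0.9995]
 [ 0.0001  0.0016]
 [-0.9995  0.0316]] [ 0.4552 -0.0621  0.2553] [ 0.4152 -0.0325 -0.5514]
top hanger_seat [(0.94, array([ 0.4503, -0.0674,  0.1857]))]
top hanger [(0.58, array([ 0.4535, -0.0623,  0.0007]))]
top hanger_grip [(0.61, array([ 0.4588, -0.0622,  0.2388]))]
scene hanger_seat [(0.87, array([ 0.4506, -0.0599,  0.1822]))]
scene hanger [(0.58, array([ 0.4541, -0.0594,  0.0018]))]
scene hanger_grip []
wrist hanger_seat []
wrist hanger []
wrist hanger_grip [(0.61, array([ 0.4543, -0.0639,  0.2443]))]
```

View pics/s4c.png

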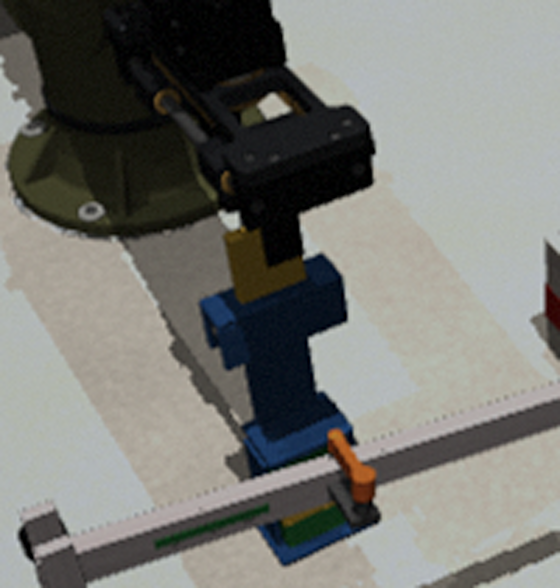

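View pics/w4.png

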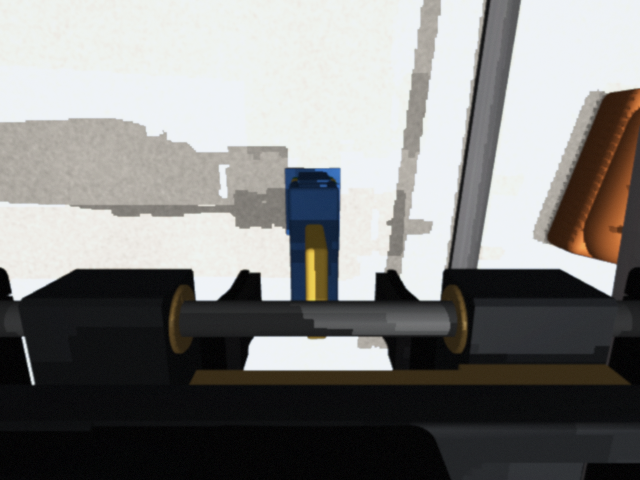

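```bash

python3 -m pendant '{"xyz":[[-0.001,0,-0.012],[-0.001,0,-0.012],[0,0,-0.005],[0,0,0],[0,0,0]],"turn":[0,0,0,0,0]}' 0.6 25
```

```text
time_s: 11.15
tool_pos: [0.4524, -0.062, 0.2233]
tool_rot: [89.9, 88.3, -0.0]
force: [-0.1, 0.1, 0.9]
grip_width: 0.0522
```

```bash

python3 -m pendant '{"xyz":[[0,0,0],[0,0,0],[0,0,0],[0,0,0],[0,0,0],[0,0,0],[0,0,0],[0,0,0]],"turn":[0,0,0,0,0,0,0,0]}' 0 30
```

```text
time_s: 12.15
tool_pos: [0.4521, -0.0621, 0.2244]
tool_rot: [90.4, 88.3, 0.5]
force: [-0.9, -0.3, 2.8]
grip_width: 0.01
```

```bash

python3 -m pendant '{"xyz":[[0,0,0.01],[0,0,0.015],[0,0,0.015],[0,0,0.015],[0,0,0.015],[0,0,0.015],[0,0,0.01],[0,0,0]],"turn":[0,0,0,0,0,0,0,0]}' 0 30
python3 - <<'E'
from h import *
np.set_printoptions(precision=4,suppress=True)
o=readout.get_obs(); print(Rt(o)[:,:2],o['tool_pos'],o['force'],o['wrist_torque'])
snap('top','t5.png');snap('scene','s5.png')
for c in ['top','scene']:
  for n in ['hanger_seat','hanger','hanger_grip','hanger_throat']:
    r=pinpoint(c,n); print(c,n,[(round(d['score'],2),c2w(c,d['at'],o)) for d in r[:1]])
E
```

```text
time_s: 13.15
tool_pos: [0.4522, -0.062, 0.3255]
tool_rot: [90.1, 88.3, 0.2]
force: [-0.1, -0.0, -5.8]
grip_width: 0.0101
[[ 0.0305  0.9995]
 [ 0.0001  0.0015]
 [-0.9995  0.0305]] [ 0.4522 -0.062   0.3255] [-0.0764 -0.0496 -5.8474] [-0.1308  0.2013  0.0613]
top hanger_seat [(0.62, array([ 0.4515, -0.0665,  0.2845]))]
top hanger [(0.78, array([ 0.4559, -0.0622,  0.1013]))]
top hanger_grip [(0.6, array([ 0.4639, -0.0602,  0.2349]))]
top hanger_throat [(0.95, array([ 0.4659, -0.0651,  0.2348]))]
scene hanger_seat [(0.6, array([ 0.4524, -0.0618,  0.279 ]))]
scene hanger [(0.73, array([ 0.4578, -0.0603,  0.1034]))]
scene hanger_grip [(0.87, array([ 0.4572, -0.0623,  0.3448]))]
scene hanger_throat [(0.85, array([ 0.468 , -0.0596,  0.2363]))]
```

View pics/s5.png

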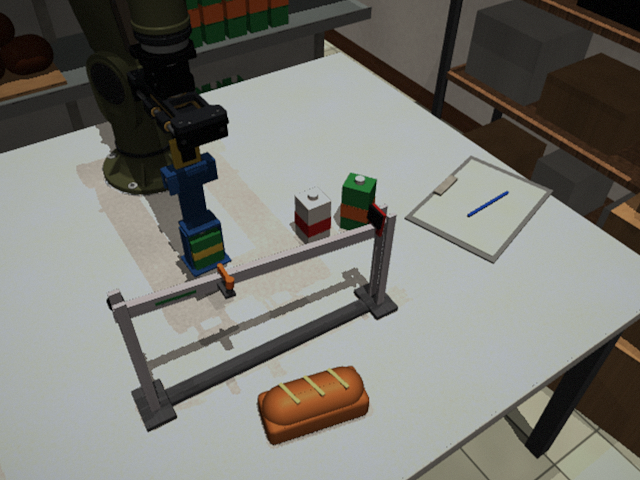

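```bash

python3 -m pendant '{"xyz":[[0,-0.015,0.005],[0.005,-0.025,0.001],[0.005,-0.025,0],[0.005,-0.025,0],[0.005,-0.018,0],[0.005,-0.01,0],[0,0,0]],"turn":[-0.01,-0.01,-0.01,-0.01,-0.007,0,0]}' 0 30
python3 - <<'E'
from h import *
np.set_printoptions(precision=4,suppress=True)
o=readout.get_obs(); print(Rt(o)[:,:2],o['tool_pos'],o['force'],o['wrist_torque'])
E
```

```text
time_s: 14.52
tool_pos: [0.4761, -0.1908, 0.333]
tool_rot: [82.9, 88.2, -10.2]
force: [-0.2, 0.5, -4.3]
grip_width: 0.0097
[[ 0.0307  0.9981]
 [-0.0055 -0.0529]
 [-0.9995  0.0309]] [ 0.4761 -0.1908  0.333 ] [-0.1707  0.5421 -4.3193] [-0.0872  0.0814  0.0004]
```

```bash

python3 -m pendant '{"xyz":[[0.012,0.002,0],[0.02,0.002,0],[0.02,0.002,0],[0.02,0.002,0],[0.02,0.002,0],[0.01,0,0],[0,0,0]],"turn":[0.003,0.003,0,0,0,0,0]}' 0 30
python3 - <<'E'
from h import *
np.set_printoptions(precision=4,suppress=True)
o=readout.get_obs(); print(Rt(o)[:,:2],o['tool_pos'],o['force'],o['wrist_torque'])
snap('top','t6.png');snap('scene','s6.png');snap('wrist','w6.png')
for c in ['top','scene']:
  for n in ['hanger_seat','hanger','hanger_throat']:
    r=pinpoint(c,n); print(c,n,[(round(d['score'],2),c2w(c,d['at'],o)) for d in r[:1]])
im=cv2.imread('pics/s6.png'); cv2.imwrite('pics/s6c.png',cv2.resize(im[90:370,60:320],None,fx=2.1,fy=2.1,interpolation=cv2.INTER_CUBIC))
E
```

```text
time_s: 15.4
tool_pos: [0.5862, -0.1706, 0.3313]
tool_rot: [90.5, 88.3, -1.3]
force: [-0.7, 0.1, -4.0]
grip_width: 0.0099
[[ 0.0304  0.999 ]
 [-0.0007 -0.0318]
 [-0.9995  0.0304]] [ 0.5862 -0.1706  0.3313] [-0.7363  0.0957 -4.0269] [-0.1562  0.1168 -0.0433]
top hanger_seat [(0.95, array([ 0.5849, -0.1757,  0.2908]))]
top hanger [(0.84, array([ 0.5906, -0.1719,  0.109 ]))]
top hanger_throat []
scene hanger_seat [(0.91, array([ 0.5845, -0.1715,  0.2918]))]
scene hanger [(0.9, array([ 0.59  , -0.1666,  0.1076]))]
scene hanger_throat [(0.95, array([ 0.6015, -0.1689,  0.2413]))]
```

View pics/s6c.png

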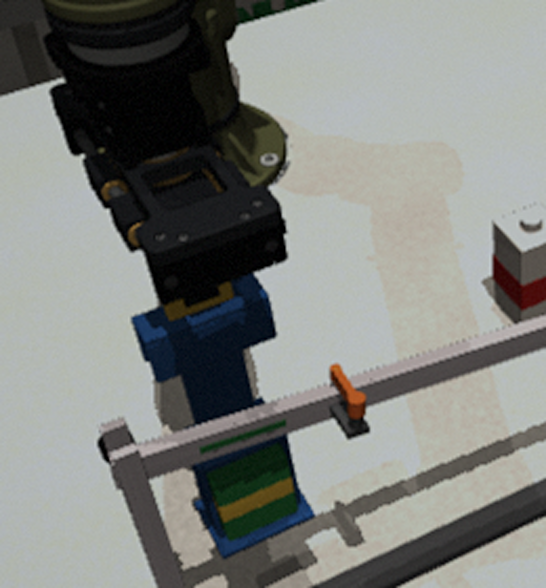

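View pics/t6.png

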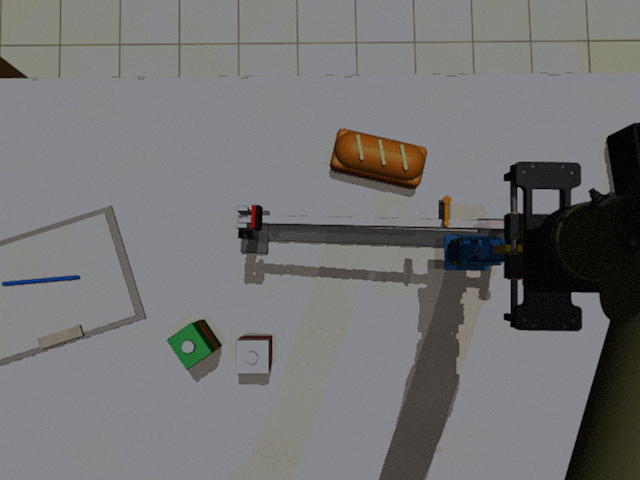

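View pics/w6.png

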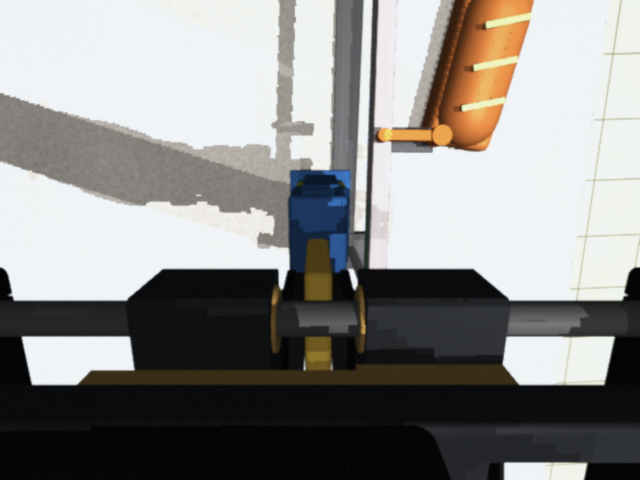

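```bash
python3 - <<'E'
from h import *
np.set_printoptions(precision=4,suppress=True)
o=readout.get_obs()
im=cv2.imread('pics/w6.png'); cv2.imwrite('pics/w6c.png',cv2.resize(im[100:275,280:460],None,fx=4.2,fy=3.2,interpolation=cv2.INTER_NEAREST))
for v in (120,160,200,240): print(v, im[v,340:400].sum(1)//3)
for v in(160,220):
  for z in(.225,.25): print(v,z,ray('wrist',371,v,z,o),ray('wrist',389,v,z,o))
E
```

```text
120 [124 126 125 123 121 120 120 116 106  98  95  96  95  98 100  98  95 108
 162 227 240 242 242 242 242 242 243 236 176  91  53  52  51  92 176 227
 236 238 237 237 237 238 238 237 238 237 237 238 238 238 238 234 228 236
 240 241 241 241 241 242]
160 [128 127 123 121 122 123 120 111 108 110 109 109 105 102  96  99 146 226
 241 242 242 242 242 244 243 243 232 158  75  52  52  62 116 193 231 237
 237 237 238 239 239 238 238 238 238 238 238 239 239 237 234 240 243 243
 244 244 244 244 244 243]
200 [111 106 103 110 108 101  88  62  47  64  86  95  94  94 117 175 213 226
 229 230 227 223 223 225 218 174 100  49  42  49  74 147 217 236 238 237
 238 239 239 239 239 239 238 238 237 238 239 236 230 233 238 238 239 242
 244 244 244 243 243 243]
240 [ 95  92  92  90  84  78  63  55  67  92 101 101  95  97 105 108 110 110
 112 119 123 122 124 117  86  54  35  39  51  90 168 221 231 231 232 232
 233 233 233 233 232 231 230 231 231 231 227 221 231 237 240 243 244 244
 244 244 244 244 243 243]
160 0.225 [ 0.6265 -0.1193  0.225 ] [ 0.6391 -0.1198  0.225 ]
160 0.25 [ 0.6223 -0.1178  0.25  ] [ 0.6338 -0.1182  0.25  ]
220 0.225 [ 0.6265 -0.1622  0.225 ] [ 0.6397 -0.1627  0.225 ]
220 0.25 [ 0.6223 -0.1567  0.25  ] [ 0.6343 -0.1572  0.25  ]
```

View pics/w6c.png

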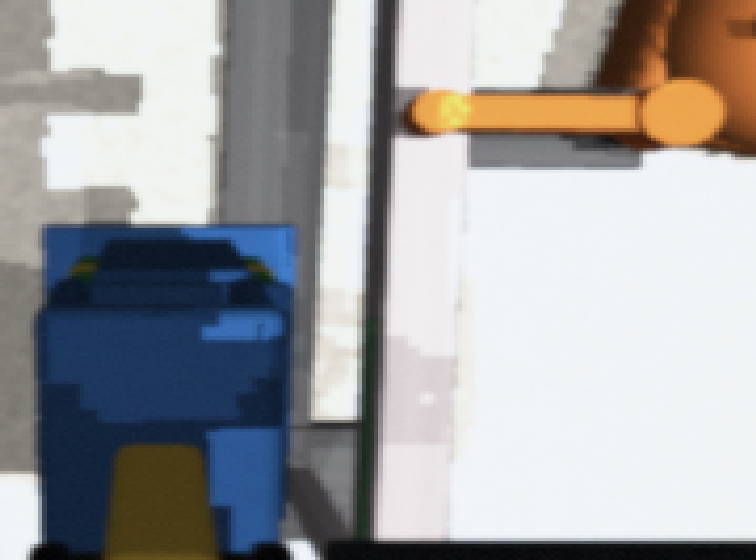

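Rail centre agrees across both views: x≈0.627 at y≈-0.18. The throat is level with the rail, so I'm moving in sideways.

```bash

python3 -m pendant '{"xyz":[[0,-0.005,0],[0,-0.004,0],[0.006,0,0],[0.008,0,0],[0.008,0,0],[0.006,0,0],[0,0,0]],"turn":[-0.008,-0.007,0,0,0,0,0]}' 0 30
python3 - <<'E'
from h import *
np.set_printoptions(precision=4,suppress=True)
o=readout.get_obs(); print(Rt(o)[:,:2],o['tool_pos'],o['force'],o['wrist_torque'])
E
```

```text
time_s: 16.73
tool_pos: [0.6159, -0.1812, 0.3319]
tool_rot: [91.5, 88.1, -1.3]
force: [0.2, -0.4, -3.9]
grip_width: 0.0096
[[ 0.0324  0.9983]
 [-0.0008 -0.0492]
 [-0.9995  0.0324]] [ 0.6159 -0.1812  0.3319] [ 0.1789 -0.3735 -3.9007] [-0.1395  0.0655 -0.0039]
```

```bash

python3 -m pendant '{"xyz":[[0.005,0,0],[0.004,0,0],[0,0,0],[0,0,0]],"turn":[0,0,0,0]}' 0 30
python3 - <<'E'
from h import *
np.set_printoptions(precision=4,suppress=True)
o=readout.get_obs(); print(Rt(o)[:,:2],o['tool_pos'],o['force'],o['wrist_torque'])
snap('top','t7.png');snap('scene','s7.png');snap('wrist','w7.png')
for c in ['top','scene']:
  for n in ['hanger_seat','hanger','hanger_throat']:
    r=pinpoint(c,n); print(c,n,[(round(d['score'],2),c2w(c,d['at'],o)) for d in r[:1]])
im=cv2.imread('pics/s7.png'); cv2.imwrite('pics/s7c.png',cv2.resize(im[150:370,60:280],None,fx=2.7,fy=2.7,interpolation=cv2.INTER_CUBIC))
im=cv2.imread('pics/w7.png'); cv2.imwrite('pics/w7c.png',cv2.resize(im[100:300,240:460],None,fx=3,fy=3,interpolation=cv2.INTER_CUBIC))
E
```

```text
time_s: 17.23
tool_pos: [0.6253, -0.1812, 0.3319]
tool_rot: [91.6, 88.2, -1.2]
force: [-0.3, -0.2, -4.6]
grip_width: 0.0102
[[ 0.0319  0.9983]
 [-0.0007 -0.0494]
 [-0.9995  0.0319]] [ 0.6253 -0.1812  0.3319] [-0.2605 -0.2273 -4.6252] [-0.1123  0.1147 -0.0238]
top hanger_seat [(0.57, array([ 0.6254, -0.1853,  0.2912]))]
top hanger [(0.88, array([ 0.6311, -0.1809,  0.1089]))]
top hanger_throat [(0.76, array([ 0.6351, -0.1826,  0.2404]))]
scene hanger_seat [(0.76, array([ 0.626 , -0.1796,  0.29  ]))]
scene hanger [(0.84, array([ 0.6321, -0.178 ,  0.1102]))]
scene hanger_throat [(0.63, array([ 0.6406, -0.1788,  0.2431]))]
```

View pics/s7c.png

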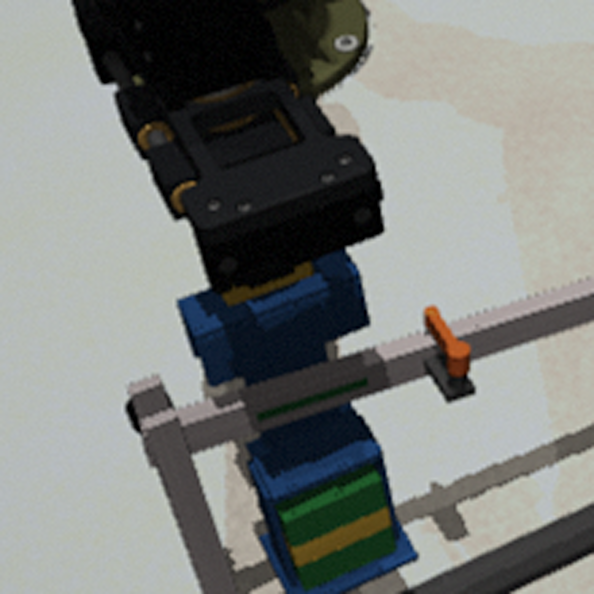

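View pics/w7c.png

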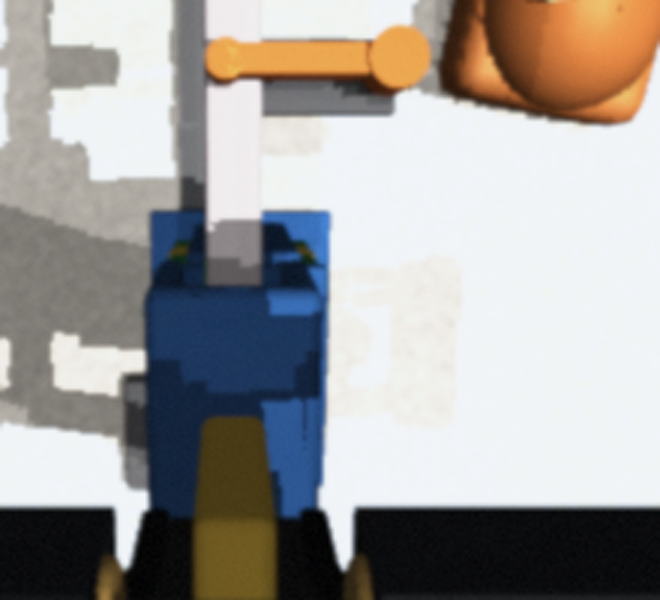

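Rail and head are aligned in the wrist view: rail centre is at crop x 234 and head at 237. Lowering in small steps.

```bash

python3 -m pendant '{"xyz":[[0,0,-0.004],[0,0,-0.004],[0,0,-0.003],[0,0,0]],"turn":[0,0,0,0]}' 0 30
python3 -m pendant '{"xyz":[[0,0,-0.003],[0,0,0]],"turn":[0,0]}' 0 30
python3 -m pendant '{"xyz":[[0,0,-0.003],[0,0,0]],"turn":[0,0]}' 0 30
```

```text
time_s: 18.18
tool_pos: [0.6251, -0.181, 0.3197]
tool_rot: [92.0, 88.2, -0.8]
force: [0.8, 1.0, -4.9]
grip_width: 0.0098
time_s: 18.42
tool_pos: [0.6252, -0.181, 0.3165]
tool_rot: [92.0, 88.2, -0.9]
force: [-0.4, 1.0, -4.1]
grip_width: 0.0098
time_s: 18.68
tool_pos: [0.6252, -0.181, 0.3134]
tool_rot: [91.9, 88.2, -0.9]
force: [-0.5, 0.1, -4.0]
grip_width: 0.0097
```

```bash

python3 -m pendant '{"xyz":[[0,0,-0.002],[0,0,0]],"turn":[0,0]}' 0 30
python3 -m pendant '{"xyz":[[0,0,-0.002],[0,0,0]],"turn":[0,0]}' 0 30
```

```text
time_s: 18.92
tool_pos: [0.6253, -0.181, 0.3113]
tool_rot: [92.0, 88.2, -0.9]
force: [-0.2, -1.2, -4.8]
grip_width: 0.0099
time_s: 19.18
tool_pos: [0.6253, -0.181, 0.3092]
tool_rot: [91.9, 88.2, -1.0]
force: [-0.2, -0.6, -4.4]
grip_width: 0.0095
```

```bash

python3 -m pendant '{"xyz":[[0,0,-0.002],[0,0,0]],"turn":[0,0]}' 0 30
python3 -m pendant '{"xyz":[[0,0,-0.002],[0,0,0]],"turn":[0,0]}' 0 30
```

```text
time_s: 19.42
tool_pos: [0.6253, -0.181, 0.3071]
tool_rot: [91.9, 88.2, -0.9]
force: [-0.4, 0.5, -4.4]
grip_width: 0.0096
time_s: 19.68
tool_pos: [0.6253, -0.181, 0.305]
tool_rot: [91.9, 88.2, -0.9]
force: [-0.5, -0.8, -4.1]
grip_width: 0.0098
```

```bash

python3 -m pendant '{"xyz":[[0,0,-0.002],[0,0,0]],"turn":[0,0]}' 0 30
python3 -m pendant '{"xyz":[[0,0,-0.002],[0,0,0]],"turn":[0,0]}' 0 30
```

```text
time_s: 19.92
tool_pos: [0.6252, -0.181, 0.3028]
tool_rot: [91.9, 88.2, -0.9]
force: [-0.7, 0.5, -4.0]
grip_width: 0.0098
time_s: 20.18
tool_pos: [0.6253, -0.181, 0.3007]
tool_rot: [91.9, 88.2, -0.9]
force: [0.1, 0.4, -4.3]
grip_width: 0.0097
```

```bash

python3 -m pendant '{"xyz":[[0,0,-0.002],[0,0,0]],"turn":[0,0]}' 0 30
python3 -m pendant '{"xyz":[[0,0,-0.002],[0,0,0]],"turn":[0,0]}' 0 30
```

```text
time_s: 20.42
tool_pos: [0.6253, -0.1811, 0.2985]
tool_rot: [91.9, 88.2, -0.9]
force: [0.3, -0.5, -5.1]
grip_width: 0.0099
time_s: 20.68
tool_pos: [0.6256, -0.1812, 0.298]
tool_rot: [91.6, 88.1, -1.2]
force: [-0.3, -0.1, -3.7]
grip_width: 0.0097
```

```bash

python3 -m pendant '{"xyz":[[0,0,-0.0015],[0,0,0]],"turn":[0,0]}' 0 30
```

```text
time_s: 20.92
tool_pos: [0.6257, -0.1813, 0.298]
tool_rot: [91.6, 88.0, -1.2]
force: [-1.8, 0.2, -2.0]
grip_width: 0.0098
```

```bash

python3 - <<'E'
from h import *
np.set_printoptions(precision=4,suppress=True)
o=readout.get_obs(); print(Rt(o)[:,:2],o['tool_pos'],o['force'],o['wrist_torque'])
E
```

```text
[[ 0.0352  0.9982]
 [-0.0007 -0.0492]
 [-0.9994  0.0352]] [ 0.6257 -0.1813  0.298 ] [-1.8329  0.2316 -2.0446] [-0.1224  0.4657 -0.0653]
```

```bash

python3 - <<'E'
from h import *
np.set_printoptions(precision=4,suppress=True)
o=readout.get_obs()
snap('top','t8.png');snap('scene','s8.png');snap('wrist','w8.png')
for c in ['top','scene']:
  for n in ['hanger_seat','hanger','hanger_throat']:
    r=pinpoint(c,n); print(c,n,[(round(d['score'],2),c2w(c,d['at'],o)) for d in r[:1]])
im=cv2.imread('pics/s8.png'); cv2.imwrite('pics/s8c.png',cv2.resize(im[170:350,80:260],None,fx=3.3,fy=3.3,interpolation=cv2.INTER_CUBIC))
im=cv2.imread('pics/w8.png'); cv2.imwrite('pics/w8c.png',cv2.resize(im[100:300,240:460],None,fx=3,fy=3,interpolation=cv2.INTER_CUBIC))
print(readout.get_obs()['force'])
E
```

```text
top hanger_seat [(0.71, array([ 0.626 , -0.1848,  0.2584]))]
top hanger [(0.73, array([ 0.6334, -0.1817,  0.0753]))]
top hanger_throat [(0.69, array([ 0.6394, -0.1834,  0.2058]))]
scene hanger_seat [(0.95, array([ 0.6233, -0.1812,  0.2543]))]
scene hanger [(0.41, array([ 0.7764, -0.035 ,  0.003 ]))]
scene hanger_throat [(0.81, array([ 0.6406, -0.1814,  0.2051]))]
[-1.8369  0.4922  2.3547]
```

View pics/s8c.png

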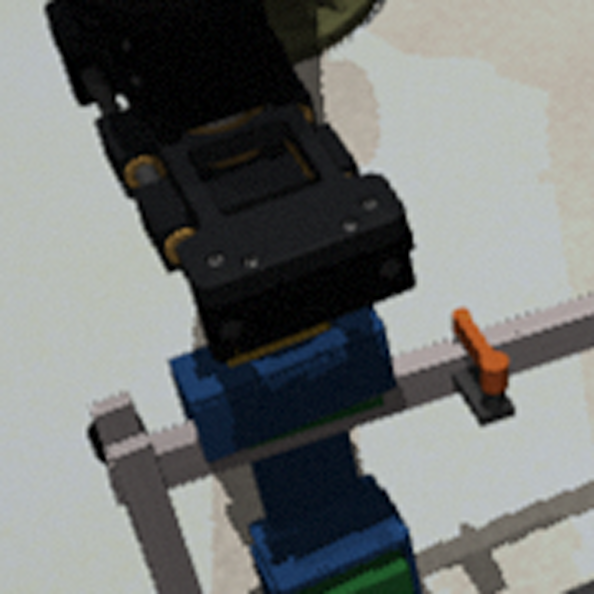

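View pics/w8c.png

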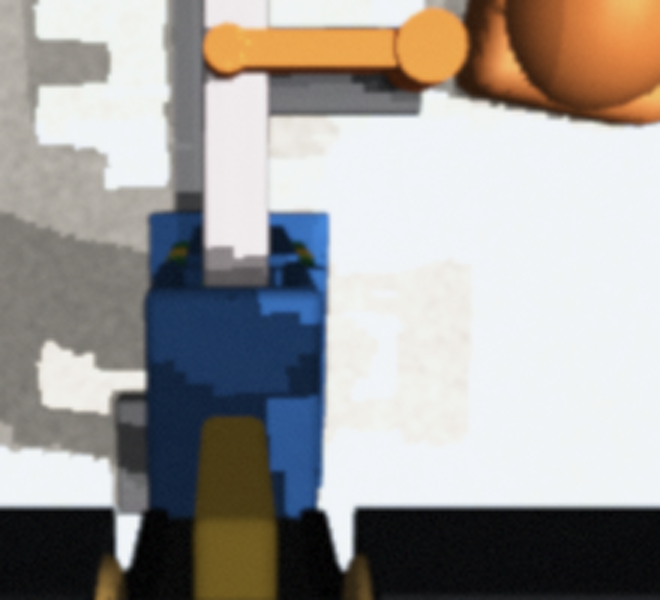

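Seated: the cheeks straddle the rail and the force has gone from -4.4 to about +2 N. Starting the slide downhill, following the slope.

```bash

python3 -m pendant '{"xyz":[[0,0.003,0],[0,0.005,0],[0,0.005,-0.0005],[0,0,0]],"turn":[0,0,0,0]}' 0 30
```

```text
time_s: 21.88
tool_pos: [0.6263, -0.1666, 0.2963]
tool_rot: [92.0, 88.0, -0.8]
force: [-1.9, 1.4, 0.7]
grip_width: 0.0098
```

```bash

python3 -m pendant '{"xyz":[[-0.0005,0.005,-0.0003],[0,0.007,-0.0006],[0.0002,0.007,-0.0006],[0,0,0]],"turn":[0,0,0,0]}' 0 30
```

```text
time_s: 22.38
tool_pos: [0.6267, -0.1468, 0.2943]
tool_rot: [89.4, 87.9, -3.3]
force: [0.2, -1.0, -1.7]
grip_width: 0.0097
```

```bash

python3 -m pendant '{"xyz":[[0,0.006,-0.001],[0.0002,0.008,-0.0009],[0.0002,0.008,-0.0009],[0.0002,0.006,-0.0008]],"turn":[0,0,0,0]}' 0 30
python3 - <<'E'
from h import *
np.set_printoptions(precision=4,suppress=True)
o=readout.get_obs(); print(Rt(o)[:,:2],o['tool_pos'],o['force'],o['wrist_torque'])
E
```

```text
time_s: 22.88
tool_pos: [0.627, -0.1227, 0.2914]
tool_rot: [80.1, 87.7, -13.0]
force: [0.1, -2.9, -0.6]
grip_width: 0.0095
[[ 0.0383  0.9978]
 [-0.0088 -0.0533]
 [-0.9992  0.0388]] [ 0.627  -0.1227  0.2914] [ 0.1471 -2.9399 -0.5877] [-1.0072 -0.0224  0.0146]
```

```bash

python3 -m pendant '{"xyz":[[0.0003,0.007,-0.0008],[0.0003,0.008,-0.0009],[0.0003,0.008,-0.0009],[0.0003,0.006,-0.0007]],"turn":[0.003,0.003,0,0]}' 0 30
python3 - <<'E'
from h import *
np.set_printoptions(precision=4,suppress=True)
o=readout.get_obs(); print(Rt(o)[:,:2],o['tool_pos'],o['force'],o['wrist_torque'])
snap('wrist','w9.png');snap('scene','s9.png')
im=cv2.imread('pics/s9.png'); cv2.imwrite('pics/s9c.png',cv2.resize(im[150:350,90:290],None,fx=3,fy=3,interpolation=cv2.INTER_CUBIC))
E
```

```text
time_s: 23.38
tool_pos: [0.628, -0.0882, 0.2878]
tool_rot: [85.4, 87.9, -7.1]
force: [0.0, -1.6, -0.0]
grip_width: 0.0098
[[ 0.0371  0.9984]
 [-0.0046 -0.0435]
 [-0.9993  0.0373]] [ 0.628  -0.0882  0.2878] [ 0.0428 -1.5996 -0.0201] [-0.5275  0.1052  0.0063]
```

View pics/s9c.png

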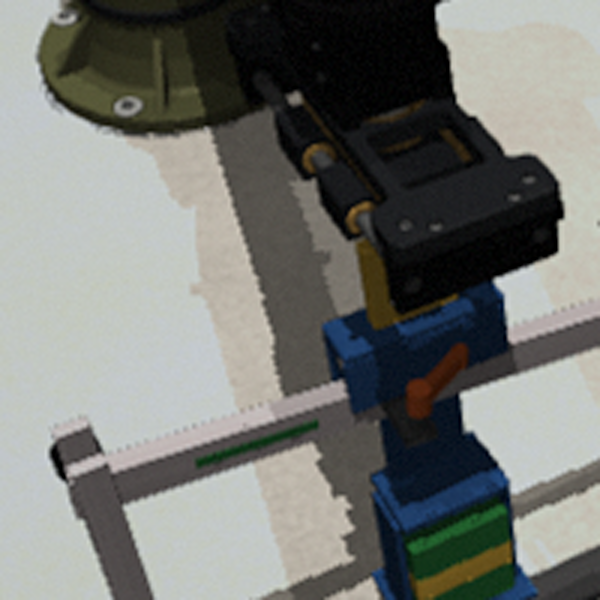

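View pics/w9.png

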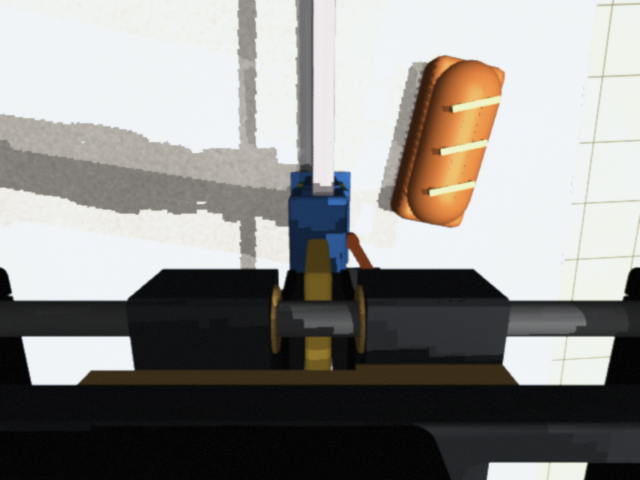

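Gate is swung well open and rubbing on the open side as described. Continuing.

```bash

python3 -m pendant '{"xyz":[[0.0004,0.007,-0.0008],[0.0004,0.008,-0.0009],[0.0004,0.008,-0.0009],[0.0004,0.008,-0.0009],[0.0002,0.005,-0.0006]],"turn":[-0.005,0,0,0,0]}' 0 30
python3 - <<'E'
from h import *
np.set_printoptions(precision=4,suppress=True)
o=readout.get_obs(); print(Rt(o)[:,:2],o['tool_pos'],o['force'],o['wrist_torque'])
E
```

```text
time_s: 24.1
tool_pos: [0.63, -0.05, 0.2837]
tool_rot: [86.2, 87.8, -6.7]
force: [-0.6, -1.9, 0.2]
grip_width: 0.0098
[[ 0.0373  0.9981]
 [-0.0044 -0.0493]
 [-0.9993  0.0375]] [ 0.63   -0.05    0.2837] [-0.6236 -1.9237  0.1725] [-0.4664  0.0985 -0.0256]
```

```bash

python3 -m pendant '{"xyz":[[0.0004,0.007,-0.0008],[0.0004,0.009,-0.001],[0.0004,0.009,-0.001],[0.0004,0.009,-0.001],[0.0002,0.006,-0.0006],[0,0,0]],"turn":[0,0,0,0,0,0]}' 0 30
python3 - <<'E'
from h import *
np.set_printoptions(precision=4,suppress=True)
o=readout.get_obs(); print(Rt(o)[:,:2],o['tool_pos'],o['force'],o['wrist_torque'])
snap('wrist','w10.png');snap('scene','s10.png')
im=cv2.imread('pics/s10.png'); cv2.imwrite('pics/s10c.png',cv2.resize(im[130:330,130:330],None,fx=3,fy=3,interpolation=cv2.INTER_CUBIC))
for n in ['hanger_seat','hanger','hanger_grip']:
    r=pinpoint('scene',n); print(n,[(round(d['score'],2),c2w('scene',d['at'],o)) for d in r[:1]])
E
```

```text
time_s: 24.85
tool_pos: [0.6323, -0.0039, 0.279]
tool_rot: [90.6, 87.8, -2.0]
force: [-0.3, 0.7, 0.9]
grip_width: 0.0095
[[ 0.038   0.9982]
 [-0.0014 -0.0461]
 [-0.9993  0.0381]] [ 0.6323 -0.0039  0.279 ] [-0.2648  0.7205  0.8979] [ 0.0089 -0.0037  0.0361]
hanger_seat [(0.62, array([ 0.6328, -0.0038,  0.2362]))]
hanger [(0.96, array([ 0.6379, -0.0036,  0.0575]))]
hanger_grip [(0.64, array([ 0.6362, -0.0002,  0.2982]))]
```

View pics/s10c.png

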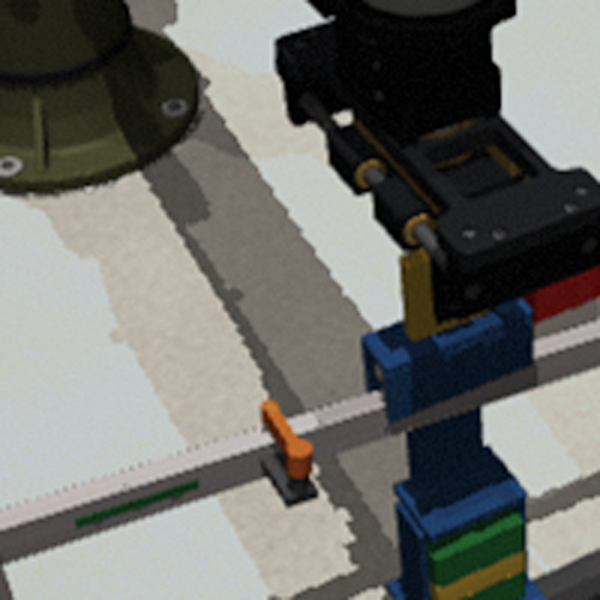

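Gate has closed behind it and the seat is at stand x≈0.04. Letting go.

```bash

python3 -m pendant '{"xyz":[[0,0,0],[0,0,0],[0,0,0],[0,0,0],[0,0,0],[0,0,0]],"turn":[0,0,0,0,0,0]}' 1 30
python3 - <<'E'
from h import *
np.set_printoptions(precision=4,suppress=True)
o=readout.get_obs(); print(o['tool_pos'],o['force'])
snap('scene','s11.png')
for n in ['hanger_seat','hanger']:
    r=pinpoint('scene',n); print(n,[(round(d['score'],2),c2w('scene',d['at'],o)) for d in r[:1]])
E
```

```text
time_s: 25.85
tool_pos: [0.6316, -0.0075, 0.279]
tool_rot: [88.1, 87.9, -4.9]
force: [0.8, 0.1, -0.3]
grip_width: 0.0618
[ 0.6316 -0.0075  0.279 ] [ 0.7764  0.0619 -0.2545]
hanger_seat [(0.64, array([0.6334, 0.0273, 0.2276]))]
hanger [(0.74, array([0.6319, 0.01  , 0.0516]))]
```

View pics/s11.png

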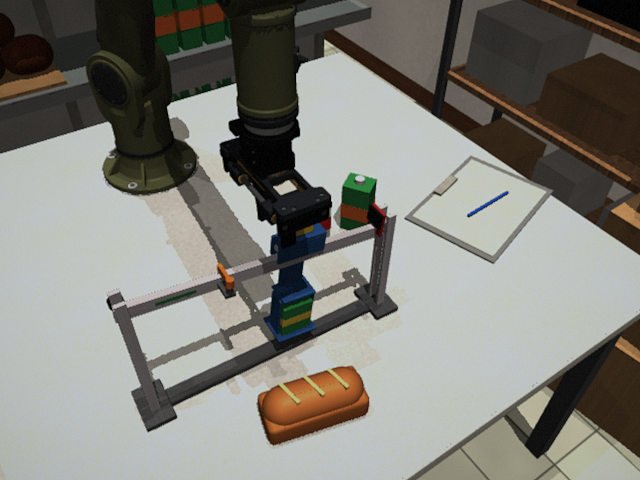

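```bash

python3 -m pendant '{"xyz":[[0,0,0.01],[0,-0.005,0.02],[0,-0.01,0.03],[0,-0.01,0.03],[0,-0.01,0.02],[0,0,0.01],[0,0,0],[0,0,0],[0,0,0],[0,0,0]],"turn":[0,0,0,0,0,0,0,0,0,0]}' 1 30
python3 - <<'E'
from h import *
np.set_printoptions(precision=4,suppress=True)
o=readout.get_obs(); print(o['tool_pos'],o['force'])
snap('scene','s12.png');snap('top','t12.png')
for c in ['scene','top']:
  for n in ['hanger_seat','hanger','stand_stop']:
    r=pinpoint(c,n); print(n,[(round(d['score'],2),c2w(c,d['at'],o)) for d in r[:1]])
E
```

```text
time_s: 27.25
tool_pos: [0.6308, -0.0409, 0.4038]
tool_rot: [89.0, 87.9, -3.7]
force: [0.5, -0.1, 1.3]
grip_width: 0.0871
[ 0.6308 -0.0409  0.4038] [ 0.4585 -0.0593  1.3038]
hanger_seat [(0.72, array([0.6412, 0.1183, 0.2205]))]
hanger [(0.68, array([0.6428, 0.1025, 0.0418]))]
stand_stop [(0.96, array([ 0.6442,  0.1247, -0.0003]))]
hanger_seat [(0.61, array([0.6381, 0.1144, 0.219 ]))]
hanger [(0.74, array([0.6392, 0.1   , 0.0406]))]
stand_stop [(0.78, array([ 0.6415,  0.1274, -0.0025]))]
```

View pics/s12.png

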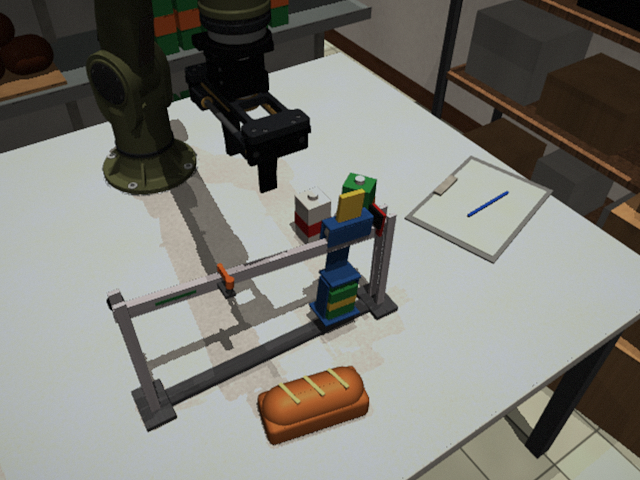

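Nearly at the stop and still settling. Waiting, then checking again.

```bash

python3 -m pendant '{"xyz":[[0,0,0],[0,0,0],[0,0,0],[0,0,0],[0,0,0],[0,0,0],[0,0,0],[0,0,0],[0,0,0],[0,0,0]],"turn":[0,0,0,0,0,0,0,0,0,0]}' 1
python3 -m pendant '{"xyz":[[0,0,0],[0,0,0],[0,0,0],[0,0,0],[0,0,0],[0,0,0],[0,0,0],[0,0,0],[0,0,0],[0,0,0]],"turn":[0,0,0,0,0,0,0,0,0,0]}' 1
cat > chk.py <<'E'
from h import *
np.set_printoptions(precision=4,suppress=True)
import sys
k=sys.argv[1]; o=readout.get_obs()
a=snap('scene','s%s.png'%k);
for i in range(3):
  for c in ['scene','top']:
    if i or c=='top': read_camera(c)
    for n in ['hanger_seat','hanger']:
      r=pinpoint(c,n)
      for d in r[:1]:
        p=c2w(c,d['at'])-np.array([.6335,-.0435,0]); t=np.radians(87.3)
        print(c,n,round(d['score'],2),p[0]*np.cos(t)+p[1]*np.sin(t),-p[0]*np.sin(t)+p[1]*np.cos(t),p[2])
b=snap('scene','s%sb.png'%k); print('motion px',(np.abs(a.astype(int)-b)[200:340,300:400].max(2)>40).sum(), readout.get_obs()['time_s'])
cv2.imwrite('pics/s%sc.png'%k,cv2.resize(b[150:350,200:420,::-1],None,fx=3,fy=3,interpolation=cv2.INTER_CUBIC))
E
python3 chk.py 13
```

```text
time_s: 28.9
tool_pos: [0.631, -0.0415, 0.4047]
tool_rot: [89.0, 87.9, -3.7]
force: [0.2, -0.3, -0.6]
grip_width: 0.0873
time_s: 30.15
tool_pos: [0.631, -0.0415, 0.4046]
tool_rot: [89.1, 87.9, -3.7]
force: [-0.8, 0.2, -0.2]
grip_width: 0.0872
scene hanger_seat 0.69 0.1682102632559173 0.0015986157509840322 0.22074559520570614
scene hanger 0.57 0.1506234424680647 -0.0007126246275801166 0.04092996211867884
top hanger_seat 0.8 0.16236440125999524 0.003846560144556345 0.22214222025609603
top hanger 0.73 0.14930916726670287 0.0038322524044755437 0.04083747497713491
scene hanger_seat 0.91 0.16774428315304218 0.002141609920224905 0.21981391936299324
scene hanger 0.88 0.15293762149147466 0.0022723343510077897 0.040191995084348855
top hanger_seat 0.56 0.1643660664603489 0.003360346177828425 0.2215364707994295
top hanger 0.58 0.148440506763089 0.0023646954180410887 0.040366618925853345
scene hanger_seat 0.66 0.16979096953039305 -0.00044050857644091675 0.2201511714081198
scene hanger 0.84 0.15256759778506424 0.0019066992195180448 0.04138756750261345
top hanger_seat 0.63 0.1641350526077104 0.0019412076811164665 0.22275412367567923
top hanger 0.87 0.14690353805552345 0.0029572120469668886 0.03955013179404387
motion px 0 31.1
```

View pics/s13c.png

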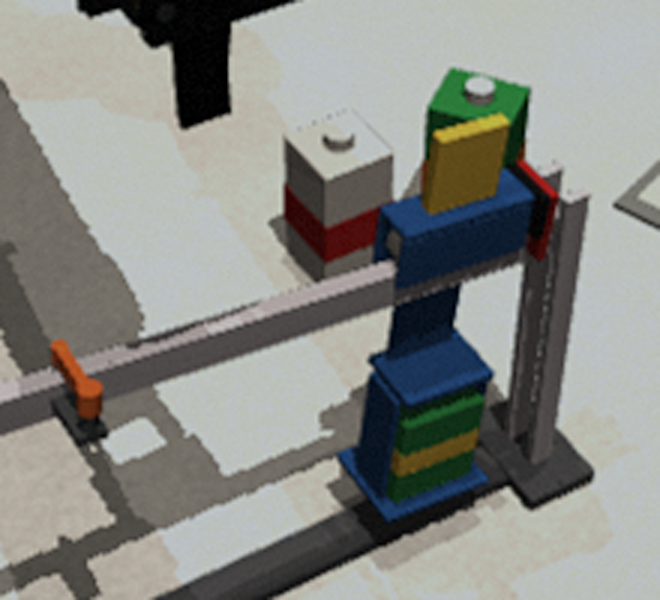

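The hanger is still, its head against the red stop's face, tilted only by the rail slope. The gate is closed and the gripper clear, so I'm handing in.

```bash
python3 -c "
from cell import sign_off; print(sign_off())"
```

```text
the job is handed in; nothing more can be done
None
```

The hanger is hung on the rail and resting against the red stop, with the gate closed behind it. I handed the job in at about 31 s; `sign_off` gave no verdict.

- **Grasp:** The first grasp was poor because I lifted before the fingers had finished closing, so they held only the top 4 mm of the tab. I set the hanger back down and regrasped it properly.
- **Loading:** I brought it in sideways over the green mark and lowered it in steps of 2 mm or less. Contact came with the seat point at about z 0.254 m, and the wrist force went from about -4.4 to between -2 and +2 N. That puts roughly 2.5 to 7 N on the rail, well under the 18 N limit.
- **Gate and release:** Still holding it, I slid it through the gate against about 3 N and saw the gate swing open, then close behind it. I let go at about stand x 0.04 and raised the gripper clear while the hanger rolled on by itself.

**Last checks:**
- **Hanger position:** The seat point was at stand x 0.168 to 0.170 from the scene camera and 0.162 to 0.166 from the top camera. The two disagree by about 4 mm, but both are inside 0.160 to 0.180. It was within 4 mm of the rail's centre line, and tilted by about the rail's slope (0.1 rad).
- **Motion and surroundings:** There was no motion between pictures and the gripper was well clear. The cartons and loaf looked unmoved in the pictures, though I did not measure them again.
- **Not measured directly:** I judged the gate angle and the contact forces between the hanger and the stand only from pictures and wrist force.

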